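# Hold a level scoopful of bearing balls over the counting mat

## Robot

A 6-joint arm with a two-finger parallel gripper is mounted at the origin on the work surface; the furniture and walls round the work are solid. World frame = base frame: x ahead of the robot, y to its left, z up, the work surface at z = 0. Lengths are in mm, angles in rad, forces in N, time in s.
With the tool pointing down it reaches from about 300 to 775 mm from the base axis. Payload 14.6 kg.
Tool frame: the origin (TCP) lies midway between the tips of the shut fingers; the grasp point (between the pads) lies 19 mm behind it; z points along the fingers, y is the line along which they close (so a half turn about z gives the same grasp; the last joint's range is limited). The gripper opens to 94 mm and grips with 3 to 60 N. Pads are 16 mm wide; open, the fingers measure 119 mm over their backs; the gripper's body (75 mm by 177 mm) begins 78 mm behind the grasp point.
Start: joints at [-1.338, 0.3, 1.521, -0, 1.321, -0.067], TCP at [162.424, -525.459, 205.446] pointing down, gripper open.
Joint ranges: [-3.03, 3.03], [-0.79, 2.21], [0.23, 2.52], [-1.04, 4.18], [0, 3.07], [-2.55, 2.55]. Speed limits (rad/s): [2.22, 2.22, 2.57, 3.14, 3.14, 3.14].

## Interface

Orientations are given as [roll, pitch, yaw] about the fixed x, y, z axes, in that order (R = Rz(yaw) Ry(pitch) Rx(roll)).
In Python, from cell import * gives the robot as it stands. The module is installed in compiled form; this text tells all that it offers.
- The arm moves only by the tool servo_tool, never from a script. Its argument "motion" is a list of rows, each an object of numbers: "wx", "wy", "wz": the turn, a rotation vector about the tool's x, y, z in units of 2 rad (1.0 is 2 rad); "dx", "dy", "dz": the shift along the tool's x, y, z in units of 10 cm (1.0 is 10 cm); "fingers": the closure, from -1 (fully open) to 1 (shut). In form: [{"wx": .., "wy": .., "wz": .., "dx": .., "dy": .., "dz": .., "fingers": ..}, ...]. A call has 1 to 10 rows; each row is the pose to reach, as a shift and turn from the pose commanded when the call began, along the tool's axes at that moment; what a row does not reach only later rows make up. A row lasts 1/10 s, in which the tool goes at most 50 mm and 8.59 degrees, less where a joint would pass 70% of its speed; a pose out of reach is approached as far as the arm can. A call with a number of a shift or a turn outside -1 to 1 is refused whole. A call with a gripper value outside its range is refused whole. The fingers move at their own pace and stop on an object; "newtons" is the grip in N (left out, the last holds). Time passes only in rows, so rows that repeat a pose let the fingers close. It gives the time, the measured TCP pose, the force, the opening and the grip force at its end, in the units of the state.
- read_state(): the state, without advancing time (a new reading comes with each control period).
- camera(name): name is "scene" or "top"; returns a dict with "image" (480x640x3 uint8, red, green, blue), "fx", "fy", "cx", "cy" (pixels), "R" (3x3) and "t" (3): a world point X has camera coordinates R X + t. Camera axes: x right, y down, z forward; pixel columns grow to the right and rows downward; lengths in mm; the calibration is good to about 2 mm. A picture is of the moment at which its call begins. There is no depth.
- sign_off(): hands the job in; it is judged then, once.
Trained networks look in a picture, given as the dict that the camera call returned (one of the last four; its "shot" number tells which), for a name from the list of things; names that differ only in an ending like _2 or _b are one class to them, and where a whole thing is asked for, a point or a joint stands for the part that bears it (a point fixed in the world has none). Each returns a list of dicts, best first, with "conf" (0 to 1); they miss things now and then, are a little off and sometimes report something else, mostly with a low value. They report only what shows in the picture. A call takes as long as a camera call. They do not tell look-alikes from the thing itself.
- spot_in(query, picture): "location" ([column, row] in pixels, amid what is visible of it).
- trace(query, picture): "pixels" (480x640 bool, what is visible of it) and "location" ([column, row] in pixels, amid what is visible of it).
The state is a dict: "clock": time; "joints": joint angles; "qd": joint speeds; "effort": joint torques, N m; "eef_pos": TCP position; "eef_rot": TCP orientation; "wrist_force": force on the tool from outside, world axes, zero at the start; "moment": the same for the moment, N m; "finger_gap": finger opening in mm; "finger_force": force on a finger pad.
Only numpy, scipy, OpenCV 4.12 (cv2) and the standard library are available. Lean on these libraries where they do the work, as an engineer would, in place of code of your own. Each camera call takes 0.05 s, during which the arm holds its last target. There are 200 camera calls.

## Task

Pick up the hand scoop by its bar handle and use it to scoop at least three of the five loose bearing balls out of the grey tray, driving the lip along the tray floor to the sloping end wall; do not touch the balls with the fingers. Carry the load over the middle of the square counting mat and finish while still holding the scoop there, steady and level, about 15 cm above the mat; any balls you did not take must still lie in the tray, and the tape measure, grease tin and pulley are to be left where they are.

Things in the scene. Friction and masses are not known exactly. Their poses are not given: they have to be found in the camera images.
- scoop: loose aluminium scoop, black bar handle, 160 g, on the bench. Origin: middle of the pan's underside; x to the open lip, z up. Pan y +-34, from back wall x -43 (34 high) to lip x +44; floor 1.5 thick; the front plate rises from 1 at the lip to 3.5 at x +19, where a 2 step down keeps balls in the pan; side walls 25 high, 15 toward the front, ending at x +19. Mass centre near x -10
- scoop_grip (a point): middle of the scoop's bar handle, at (-8, 0, 77) mm in the scoop's frame. The bar runs along the scoop's x from -45 to +35, is 18 wide and spans z 64 to 90, on a post at the back (x -45 to -35): take it from above, fingers closing along the scoop's y
- scoop_pan (a point): middle of the pan, at (0, 0, 2) mm in the scoop's frame. The front plate has only low rolled side edges, 4 to 8 high: with the lip at the tray's end wall, tip the lip up about 20 degrees, keeping it close to that wall, so that the balls run to the back before the scoop is lifted and levelled
- tray: grey steel tray fixed to the bench, left or right (mat on the other side), 221x88, sides 33 high. Origin at bench level; x runs to its sloping end. Inner floor z 3, from x -108 (upright wall) to +92, where the end wall leans outward, 70 degrees from level, to its rim at x +109, z 50. Side walls' inner faces y +-40. Balls start at x -9 to +86, the rest is free
- mat: square counting mat, black rubber in an aluminium frame, 140 x 140 x 6 mm, fixed flat on the bench; origin at the middle of its underside, z up
- ball1: loose steel bearing ball, one of five alike, 18 across, 24 g, rolls freely, at rest on the tray floor; origin at its centre
- ball2: loose steel bearing ball, one of five alike, 18 across, 24 g, rolls freely, at rest on the tray floor; origin at its centre
- ball3: loose steel bearing ball, one of five alike, 18 across, 24 g, rolls freely, at rest on the tray floor; origin at its centre
- ball4: loose steel bearing ball, one of five alike, 18 across, 24 g, rolls freely, at rest on the tray floor; origin at its centre
- ball5: loose steel bearing ball, one of five alike, 18 across, 24 g, rolls freely, at rest on the tray floor; origin at its centre
- tape_measure: bystander: yellow tape measure, 31x75x58; leave alone; origin under its middle
- grease_tin: bystander: round white tin with green lid, 70 across, 41 high; leave alone; origin under its middle
- pulley: bystander: white toothed pulley, 54 across, 26 high; leave alone; origin under its middle
Things that resemble listed ones, but are neither listed nor needed, are in the scene too. What is shaped like the scoop but green is not meant.

How it is judged (in metres and radians):
On the way:
1. at least three balls are in the scoop and it is lifted clear of the tray (pan 5 cm or more above the bench) ((distance between each of ball1, ball2, ball3 and scoop_pan below 0.05 m or distance between each of ball1, ball2, ball4 and scoop_pan below 0.05 m or distance between each of ball1, ball2, ball5 and scoop_pan below 0.05 m or distance between each of ball1, ball3, ball4 and scoop_pan below 0.05 m or distance between each of ball1, ball3, ball5 and scoop_pan below 0.05 m or distance between each of ball1, ball4, ball5 and scoop_pan below 0.05 m or distance between each of ball2, ball3, ball4 and scoop_pan below 0.05 m or distance between each of ball2, ball3, ball5 and scoop_pan below 0.05 m or distance between each of ball2, ball4, ball5 and scoop_pan below 0.05 m or distance between each of ball3, ball4, ball5 and scoop_pan below 0.05 m) and height (world z) of scoop above 0.05 m), for 0.2 s.
At the end, for the whole second after the job is handed in: Held by the gripper alone, pan 10 to 22 cm above the mat's top and within 4 cm of over its middle, level within 7 degrees, still (under 4 cm/s, 0.5 rad/s); at least three balls in the scoop, every other ball in the tray ((distance between each of ball1, ball2, ball3 and scoop_pan below 0.05 m or distance between each of ball1, ball2, ball4 and scoop_pan below 0.05 m or distance between each of ball1, ball2, ball5 and scoop_pan below 0.05 m or distance between each of ball1, ball3, ball4 and scoop_pan below 0.05 m or distance between each of ball1, ball3, ball5 and scoop_pan below 0.05 m or distance between each of ball1, ball4, ball5 and scoop_pan below 0.05 m or distance between each of ball2, ball3, ball4 and scoop_pan below 0.05 m or distance between each of ball2, ball3, ball5 and scoop_pan below 0.05 m or distance between each of ball2, ball4, ball5 and scoop_pan below 0.05 m or distance between each of ball3, ball4, ball5 and scoop_pan below 0.05 m) and (distance between ball1 and scoop_pan below 0.05 m or (x of ball1 in the frame of tray between -0.112 and 0.11 m and y of ball1 in the frame of tray between -0.044 and 0.044 m and height (world z) of ball1 below 0.045 m)) and (distance between ball2 and scoop_pan below 0.05 m or (x of ball2 in the frame of tray between -0.112 and 0.11 m and y of ball2 in the frame of tray between -0.044 and 0.044 m and height (world z) of ball2 below 0.045 m)) and (distance between ball3 and scoop_pan below 0.05 m or (x of ball3 in the frame of tray between -0.112 and 0.11 m and y of ball3 in the frame of tray between -0.044 and 0.044 m and height (world z) of ball3 below 0.045 m)) and (distance between ball4 and scoop_pan below 0.05 m or (x of ball4 in the frame of tray between -0.112 and 0.11 m and y of ball4 in the frame of tray between -0.044 and 0.044 m and height (world z) of ball4 below 0.045 m)) and (distance between ball5 and scoop_pan below 0.05 m or (x of ball5 in the frame of tray between -0.112 and 0.11 m and y of ball5 in the frame of tray between -0.044 and 0.044 m and height (world z) of ball5 below 0.045 m)) and horizontal distance between scoop_pan and mat below 0.04 m and height (world z) of scoop between 0.106 and 0.226 m and angle between scoop's own z axis and vertical below 0.12 rad and linear speed of scoop below 0.04 m/s and angular speed of scoop below 0.5 rad/s and contact force between the fingers and scoop above 2 N and contact force between scoop and tray below 0.1 N and contact force between scoop and mat below 0.1 N); the arm keeps its last pose, push and grip.
It fails at once if the fingers touch a ball (contact force between the fingers and ball1 above 0.5 N or contact force between the fingers and ball2 above 0.5 N or contact force between the fingers and ball3 above 0.5 N or contact force between the fingers and ball4 above 0.5 N or contact force between the fingers and ball5 above 0.5 N).
It fails at once if the tape measure, grease tin or pulley is moved by more than 2 cm (distance of any of tape_measure, grease_tin, pulley from where it was at the start of the episode above 0.02 m).
It also fails if it takes over 61 s, if anything falls off the work surface, if the arm or the gripper's body presses on something with over 40 N, if the wrist force passes 120 N, or if a joint passes its speed limit or range.

## Working session

There is one attempt and no reset: what is moved stays moved. The work goes in short steps, Python scripts to look and compute and a tool call to move; the robot and the scene stay as the last step left them, time stands still between calls to the robot, and variables do not carry over. Pictures are saved under pics/ and viewed, at most 10 in all, crops included, and the job is handed in when it is done.

Besides the shell and the picture viewer there is one more tool, called as name([rows], argument=value, ...), one row to a line, values as JSON. servo_tool: Moves the arm, as the interface text tells. Its arguments: {"type":"object","properties":{"motion":{"type":"array","items":{"type":"object","properties":{"wx":{"type":"number"},"wy":{"type":"number"},"wz":{"type":"number"},"dx":{"type":"number"},"dy":{"type":"number"},"dz":{"type":"number"},"fingers":{"type":"number"}}}},"newtons":{"type":"number"}},"required":["motion"]}

```bash
mkdir -p pics; python3 - <<'E'
from cell import *
import cv2,pickle
s=read_state();print({k:s[k] for k in('clock','eef_pos','eef_rot','finger_gap')})
for n in('scene','top'):
    c=camera(n);cv2.imwrite(f'pics/{n}0.png',c['image'][:,:,::-1]);pickle.dump(c,open(n+'.pkl','wb'))
    print(n,c['fx'],c['cx'],c['cy'],c['R'],c['t'])
    for q in('scoop','tray','mat','ball1','tape_measure','grease_tin','pulley'):
        print(q,[(d['location'],round(d['conf'],2)) for d in spot_in(q,c)])
E
```

```text
{'clock': 0.0, 'eef_pos': array([ 162.3695164 , -525.21143237,  204.87732251]), 'eef_rot': array([-3.14041873e+00, -8.98363098e-05,  2.99783755e-01]), 'finger_gap': 93.82899084830878}
scene 617.3783543347351 327.26434876913396 238.80686157523206 [[-0.84460212 -0.5353917  -0.00172846]
 [-0.2313821   0.36792218 -0.90060846]
 [ 0.48281423 -0.76025588 -0.43462791]] [ 322.40302172  147.16180281 1398.0940764 ]
scoop [([304.3, 246.5], 0.86)]
tray [([339.3, 214.1], 0.85)]
mat [([234.9, 289.2], 0.76)]
ball1 [([304.9, 247.9], 0.31)]
tape_measure [([165.5, 325.6], 0.93)]
grease_tin [([276.9, 316.1], 0.59)]
pulley []
top 611.1643477954148 328.1597542043235 246.17217902090795 [[ 0.01634238 -0.99975959 -0.01461819]
 [-0.99789774 -0.01539145 -0.06295399]
 [ 0.06271386  0.01561628 -0.99790937]] [  65.3327649   371.50891048 1502.01744726]
scoop [([504.3, 321.4], 0.83), ([346.1, 216.2], 0.79)]
tray [([453.2, 200.2], 0.79), ([263.7, 201.8], 0.24)]
mat [([263.2, 201.5], 0.74), ([452.3, 207.0], 0.37)]
ball1 [([433.7, 208.9], 0.6), ([444.2, 193.1], 0.53), ([421.8, 209.8], 0.49)]
tape_measure [([169.1, 198.7], 0.83), ([444.8, 193.0], 0.63)]
grease_tin [([233.8, 264.7], 0.55)]
pulley [([477.3, 268.5], 0.74)]
```

View pics/top0.png

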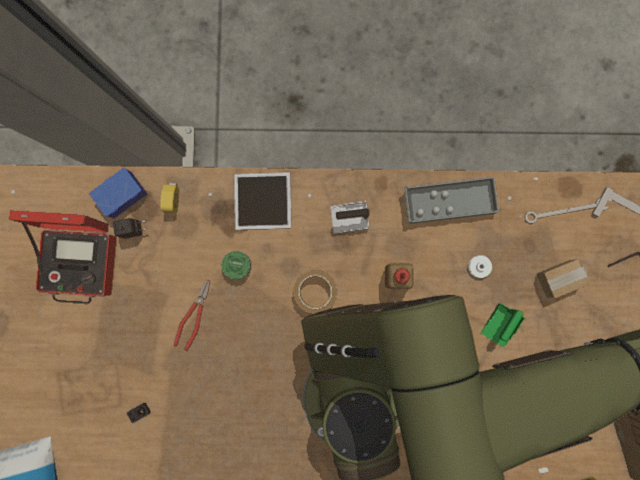

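View pics/scene0.png

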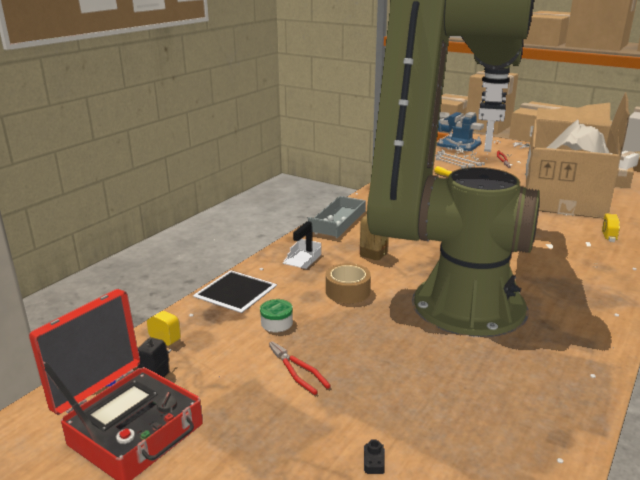

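The top view shows the mat at (263,201), the silver scoop at (350,215), the tray at (451,201) with balls toward its left end, and the green look-alike at (503,325). I'll zoom in next.

```bash
python3 - <<'E'
import pickle,cv2
c=pickle.load(open('top.pkl','rb'));im=c['image'][:,:,::-1]
a=cv2.resize(im[165:245,320:510],(798,336),interpolation=cv2.INTER_CUBIC)
s=pickle.load(open('scene.pkl','rb'))['image'][:,:,::-1]
b=cv2.resize(s[190:275,275:375],(306,260),interpolation=cv2.INTER_CUBIC)
import numpy as np
o=np.zeros((596,798,3),'uint8');o[:336]=a;o[336:,:306]=b
cv2.imwrite('pics/crop0.png',o)
E
```

```text
(no output)
```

View pics/crop0.png

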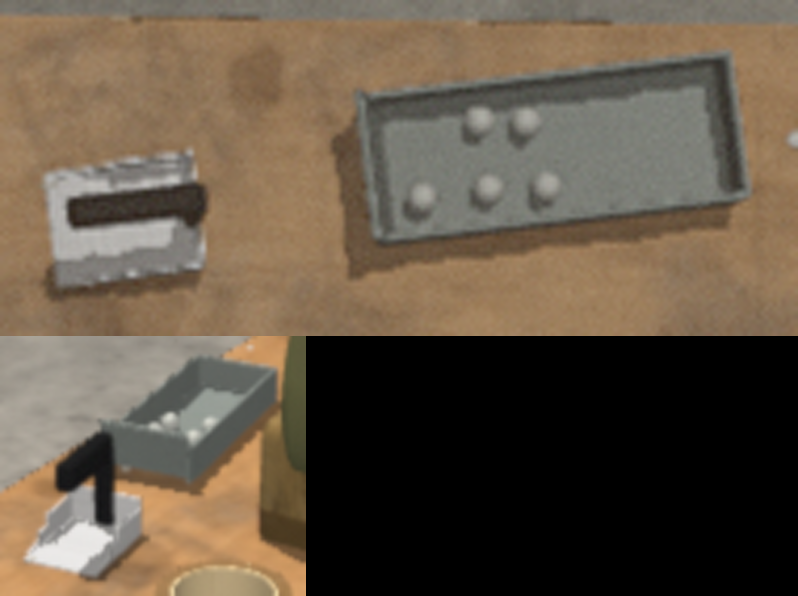

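The silver scoop's post is on the right and its open lip faces left (+y). The tray's sloping end is also on the left (higher rim), and the five balls lie in its left half. I'll fit poses to these corners.

```bash
cat > h.py <<'E'
import numpy as np,pickle
from scipy.optimize import least_squares
def proj(c,P):
    q=np.atleast_2d(P)@np.array(c['R']).T+np.array(c['t']); return np.c_[c['fx']*q[:,0]/q[:,2]+c['cx'],c['fy']*q[:,1]/q[:,2]+c['cy']]
def ray(c,uv,z):
    R=np.array(c['R']);t=np.array(c['t']);o=-R.T@t
    d=R.T@np.array([(uv[0]-c['cx'])/c['fx'],(uv[1]-c['cy'])/c['fy'],1]);return o+d*(z-o[2])/d[2]
def place(p,L):
    x,y,a=p;L=np.array(L,float);return np.c_[x+L[:,0]*np.cos(a)-L[:,1]*np.sin(a),y+L[:,0]*np.sin(a)+L[:,1]*np.cos(a),L[:,2]]
def fit(c,L,uv,p0):
    r=least_squares(lambda p:(proj(c,place(p,L))-uv).ravel(),p0,x_scale=[10,10,.05]);return r.x,r.fun.reshape(-1,2).round(1)
E
python3 - <<'E'
from h import *
import cv2
c=pickle.load(open('top.pkl','rb'));s=pickle.load(open('scene.pkl','rb'))
cr=lambda P:np.array(P)/4.2+[320,165]-[.4,.4]
# tray x->left: +y local = down-left? x_t ~ +Y world, y_t ~ -X world (down)
tr,e=fit(c,[(-110,-44,33),(-110,44,33),(110,-44,50),(110,44,50)],cr([(731,53),(748,195),(358,93),(375,241)]),[600,-200,1.6]);print('tray',tr,e)
sc,e=fit(c,[(44,-34,1),(44,34,1),(-43,-34,34),(-43,34,34),(35,0,90),(-45,0,90)],cr([(45,173),(58,288),(192,152),(205,265),(69,211),(206,202)]),[580,0,1.6]);print('scoop',sc,e)
g=place(sc,[(-8,0,77)])[0];print('grip',g, 'scene px',proj(s,place(sc,[(35,0,77),(-45,0,77),(44,-34,0),(44,34,0)])))
print('tray scene',proj(s,place(tr,[(-110,-44,33),(-110,44,33),(110,-44,50),(110,44,50)])))
for uv in [(479,122),(524,122),(422,198),(488,190),(546,187)]:
    w=ray(c,cr(uv),12);d=w[:2]-tr[:2];a=tr[2]
    print('ball',w.round(0),'in tray',(d@[np.cos(a),np.sin(a)]).round(1),(d@[-np.sin(a),np.cos(a)]).round(1))
m=cv2.inRange(c['image'][160:240,225:300],(0,0,0),(60,60,60));k=cv2.moments(m);uv=(225+k['m10']/k['m00'],160+k['m01']/k['m00']);print('mat',uv,ray(c,uv,6),ray(c,(263.2,201.5),6))
E
```

```text
tray [ 487.80267316 -227.55717244    1.70717651] [[-0.6 -0.7]
 [ 0.3  1. ]
 [-0.2 -0.4]
 [ 0.4  0.2]]
scoop [443.16409103  19.6402404    1.68534614] [[ 0.2  0.3]
 [-0.3 -0.2]
 [ 0.3  0. ]
 [ 0.1  0.6]
 [-0.7  0.3]
 [ 0.4 -1. ]]
grip [444.07848675  11.69266967  77.        ] scene px [[295.98731193 237.28656033]
 [310.69216978 225.2498529 ]
 [283.28885239 263.39038207]
 [306.94348748 268.90757454]]
tray scene [[339.57839125 196.34701622]
 [366.28026885 200.81437097]
 [307.93264307 217.5975454 ]
 [336.99598228 222.98188481]]
ball [ 505. -189.   12.] in tray 36.1 -22.6
ball [ 506. -215.   12.] in tray 9.7 -19.3
ball [ 460. -155.   12.] in tray 75.3 18.2
ball [ 465. -194.   12.] in tray 36.1 18.2
ball [ 467. -228.   12.] in tray 1.9 20.6
mat (261.29923122412777, 199.72678888231815) [484.73311475 240.62492709   6.        ] [480.33345563 235.75544457   6.        ]
```

servo_tool([
  {"dx":1,"dy":-1,"fingers":-1},
  {"dx":1,"dy":-1,"fingers":-1},
  {"dx":1,"dy":-1,"fingers":-1},
  {"dx":1,"dy":-1,"fingers":-1},
])

```text
schema error: expected keys wx, wy, wz, dx, dy, dz, fingers
```

servo_tool([
  {"dx":1,"dy":-1,"fingers":-1},
  {"dx":1,"dy":-1,"fingers":-1},
  {"dx":1,"dy":-1,"fingers":-1},
])

```text
schema error: expected keys wx, wy, wz, dx, dy, dz, fingers
```

servo_tool([
  {"dx":1,"dy":-1,"fingers":-1},
  {"dx":1,"dy":-1,"fingers":-1},
  {"dx":1,"dy":-1,"fingers":-1},
])

```text
schema error: expected keys wx, wy, wz, dx, dy, dz, fingers
```

servo_tool([
  {"dx":1,"dy":-1,"wz":-0.6925,"fingers":-1},
  {"dx":1,"dy":-1,"wz":-0.6925,"fingers":-1},
  {"dx":1,"dy":-1,"wz":-0.6925,"fingers":-1},
  {"dx":1,"dy":-1,"wz":-0.6925,"fingers":-1},
  {"dx":1,"dy":-1,"wz":-0.6925,"fingers":-1},
  {"dx":1,"dy":-1,"wz":-0.6925,"fingers":-1},
  {"dx":1,"dy":-1,"wz":-0.6925,"fingers":-1},
  {"dx":1,"dy":-1,"wz":-0.6925,"fingers":-1},
  {"dx":1,"dy":-1,"wz":-0.6925,"fingers":-1},
  {"dx":1,"dy":-1,"wz":-0.6925,"fingers":-1},
])

```text
schema error: expected keys wx, wy, wz, dx, dy, dz, fingers
```

All keys are required.

servo_tool([
  {"wx":0,"wy":0,"wz":0,"dx":1,"dy":-1,"dz":0,"fingers":-1},
  {"wx":0,"wy":0,"wz":0,"dx":1,"dy":-1,"dz":0,"fingers":-1},
  {"wx":0,"wy":0,"wz":0,"dx":1,"dy":-1,"dz":0,"fingers":-1},
  {"wx":0,"wy":0,"wz":0,"dx":1,"dy":-1,"dz":0,"fingers":-1},
])

```text
clock: 1.2
eef_pos: [230.0, -397.5, 205.9]
eef_rot: [3.141, -0.0, 0.303]
wrist_force: [-1.1, -0.5, 0.3]
finger_gap: 93.6
finger_force: 0.0
```

servo_tool([
  {"wx":0,"wy":0,"wz":0,"dx":1,"dy":-1,"dz":0,"fingers":-1},
  {"wx":0,"wy":0,"wz":0,"dx":1,"dy":-1,"dz":0,"fingers":-1},
  {"wx":0,"wy":0,"wz":0,"dx":1,"dy":-1,"dz":0,"fingers":-1},
])

```text
clock: 1.5
eef_pos: [294.9, -274.0, 205.6]
eef_rot: [3.141, -0.0, 0.299]
wrist_force: [0.6, -0.5, 1.0]
finger_gap: 93.7
finger_force: 0.0
```

servo_tool([
  {"wx":0,"wy":0,"wz":0,"dx":1,"dy":-1,"dz":0,"fingers":-1},
  {"wx":0,"wy":0,"wz":0,"dx":1,"dy":-1,"dz":0,"fingers":-1},
  {"wx":0,"wy":0,"wz":0,"dx":1,"dy":-1,"dz":0,"fingers":-1},
])

```text
clock: 1.8
eef_pos: [361.2, -148.7, 205.8]
eef_rot: [3.141, -0.001, 0.3]
wrist_force: [0.2, -0.6, -0.4]
finger_gap: 93.6
finger_force: 0.0
```

servo_tool([
  {"wx":0,"wy":0,"wz":-0.6925,"dx":1,"dy":-1,"dz":0,"fingers":-1},
  {"wx":0,"wy":0,"wz":-0.6925,"dx":1,"dy":-1,"dz":0,"fingers":-1},
  {"wx":0,"wy":0,"wz":-0.6925,"dx":1,"dy":-1,"dz":0,"fingers":-1},
  {"wx":0,"wy":0,"wz":-0.6925,"dx":1,"dy":-1,"dz":0,"fingers":-1},
  {"wx":0,"wy":0,"wz":-0.6925,"dx":1,"dy":-1,"dz":0,"fingers":-1},
  {"wx":0,"wy":0,"wz":-0.6925,"dx":1,"dy":-1,"dz":0,"fingers":-1},
  {"wx":0,"wy":0,"wz":-0.6925,"dx":1,"dy":-1,"dz":0,"fingers":-1},
  {"wx":0,"wy":0,"wz":-0.6925,"dx":1,"dy":-1,"dz":0,"fingers":-1},
  {"wx":0,"wy":0,"wz":-0.6925,"dx":1,"dy":-1,"dz":0,"fingers":-1},
  {"wx":0,"wy":0,"wz":-0.6925,"dx":1,"dy":-1,"dz":0,"fingers":-1},
])

```text
clock: 2.8
eef_pos: [426.8, -25.7, 205.5]
eef_rot: [3.141, 0.0, 1.69]
wrist_force: [0.5, 0.3, 1.0]
finger_gap: 93.7
finger_force: 0.0
```

servo_tool([
  {"wx":0,"wy":0,"wz":0,"dx":0.35,"dy":0.21,"dz":0,"fingers":-1},
  {"wx":0,"wy":0,"wz":0,"dx":0.35,"dy":0.21,"dz":0.4,"fingers":-1},
  {"wx":0,"wy":0,"wz":0,"dx":0.35,"dy":0.21,"dz":0.75,"fingers":-1},
  {"wx":0,"wy":0,"wz":0,"dx":0.35,"dy":0.21,"dz":0.75,"fingers":-1},
  {"wx":0,"wy":0,"wz":0,"dx":0.35,"dy":0.21,"dz":0.75,"fingers":-1},
])

```text
clock: 3.3
eef_pos: [443.8, 11.6, 131.3]
eef_rot: [-3.141, 0.0, 1.684]
wrist_force: [0.5, 0.1, 1.0]
finger_gap: 94.2
finger_force: 0.0
```

servo_tool([
  {"wx":0,"wy":0,"wz":0,"dx":0,"dy":0,"dz":0.25,"fingers":-1},
  {"wx":0,"wy":0,"wz":0,"dx":0,"dy":0,"dz":0.5,"fingers":-1},
  {"wx":0,"wy":0,"wz":0,"dx":0,"dy":0,"dz":0.72,"fingers":-1},
  {"wx":0,"wy":0,"wz":0,"dx":0,"dy":0,"dz":0.72,"fingers":-1},
  {"wx":0,"wy":0,"wz":0,"dx":0,"dy":0,"dz":0.72,"fingers":-1},
])

```text
clock: 3.8
eef_pos: [444.4, 11.7, 60.3]
eef_rot: [3.14, 0.0, 1.684]
wrist_force: [-0.4, 0.6, -0.1]
finger_gap: 94.1
finger_force: 0.0
```

servo_tool([
  {"wx":0,"wy":0,"wz":0,"dx":0,"dy":0,"dz":0,"fingers":0.3},
  {"wx":0,"wy":0,"wz":0,"dx":0,"dy":0,"dz":0,"fingers":1},
  {"wx":0,"wy":0,"wz":0,"dx":0,"dy":0,"dz":0,"fingers":1},
  {"wx":0,"wy":0,"wz":0,"dx":0,"dy":0,"dz":0,"fingers":1},
  {"wx":0,"wy":0,"wz":0,"dx":0,"dy":0,"dz":0,"fingers":1},
  {"wx":0,"wy":0,"wz":0,"dx":0,"dy":0,"dz":0,"fingers":1},
  {"wx":0,"wy":0,"wz":0,"dx":0,"dy":0,"dz":0,"fingers":1},
  {"wx":0,"wy":0,"wz":0,"dx":0,"dy":0,"dz":0,"fingers":1},
  {"wx":0,"wy":0,"wz":0,"dx":0,"dy":0,"dz":0,"fingers":1},
  {"wx":0,"wy":0,"wz":0,"dx":0,"dy":0,"dz":0,"fingers":1},
], newtons=40)

```text
clock: 4.8
eef_pos: [443.5, 12.0, 58.5]
eef_rot: [3.141, 0.0, 1.685]
wrist_force: [-3.9, -0.4, -1.6]
finger_gap: 17.8
finger_force: 38.5
```

servo_tool([
  {"wx":0,"wy":0,"wz":0,"dx":0,"dy":0,"dz":-0.2,"fingers":1},
  {"wx":0,"wy":0,"wz":0,"dx":0,"dy":0,"dz":-0.5,"fingers":1},
  {"wx":0,"wy":0,"wz":0,"dx":0,"dy":0,"dz":-0.8,"fingers":1},
  {"wx":0,"wy":0,"wz":0,"dx":0,"dy":0,"dz":-1,"fingers":1},
  {"wx":0,"wy":0,"wz":0,"dx":0,"dy":0,"dz":-1,"fingers":1},
  {"wx":0,"wy":0,"wz":0,"dx":0,"dy":0,"dz":-1,"fingers":1},
])

```text
clock: 5.4
eef_pos: [443.0, 12.0, 157.6]
eef_rot: [-3.141, -0.0, 1.685]
wrist_force: [0.1, 0.2, -2.5]
finger_gap: 17.6
finger_force: 40.0
```

```bash
python3 - <<'E'
from cell import *
import cv2,pickle,numpy as np
from h import *
s=read_state();print(s['eef_pos'],s['eef_rot'],s['joints'])
o=np.zeros((600,800,3),'uint8')
for i,(n,w) in enumerate((('scene',(225,185,80)),('top',(310,165,80)))):
    c=camera(n);pickle.dump(c,open(n+'1.pkl','wb'))
    x,y,h=w
    o[300*i:300*i+300]=cv2.resize(c['image'][y:y+h,x:x+213,::-1],(800,300),interpolation=cv2.INTER_CUBIC)
cv2.imwrite('pics/b.png',o)
E
```

```text
[443.02288243  12.02077028 157.6142165 ] [-3.14102536e+00 -1.03726572e-04  1.68481577e+00] [-5.55551280e-02  1.10988173e-01  1.86639316e+00  7.07571617e-06
  1.16478798e+00 -1.69577394e-01]
```

View pics/b.png

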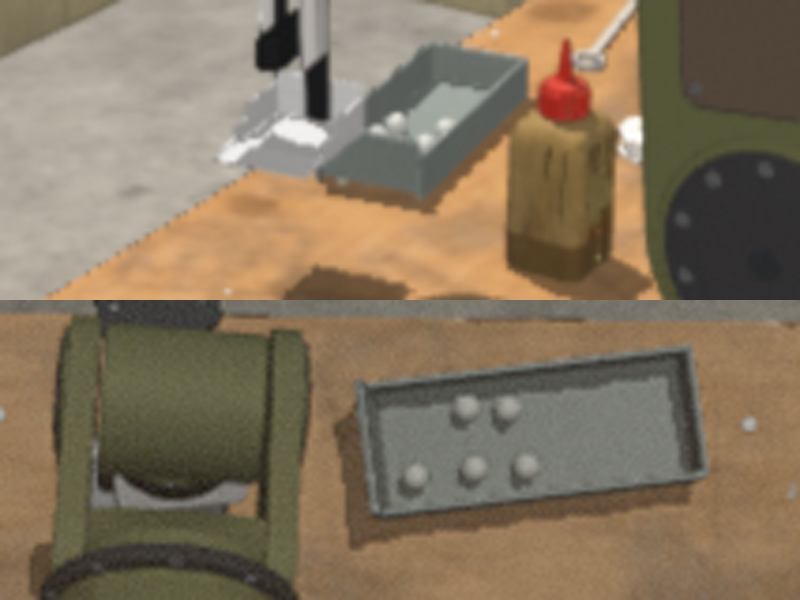

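The scoop is held level, with its lip to the left. The tray and balls are undisturbed, and the bottle (near column 400, row 270) is well clear of the path. Carrying it over the tray's free end next.

servo_tool([
  {"wx":0,"wy":0,"wz":-0.011,"dx":-0.3,"dy":0.06,"dz":0,"fingers":1},
  {"wx":0,"wy":0,"wz":-0.011,"dx":-0.6,"dy":0.06,"dz":0,"fingers":1},
  {"wx":0,"wy":0,"wz":-0.011,"dx":-1,"dy":0.1,"dz":0,"fingers":1},
])

```text
clock: 5.8
eef_pos: [464.1, -86.6, 157.2]
eef_rot: [-3.14, -0.001, 1.708]
wrist_force: [1.3, 0.6, -1.5]
finger_gap: 17.8
finger_force: 40.0
```

servo_tool([
  {"wx":0,"wy":0,"wz":0,"dx":-0.4,"dy":0.05,"dz":0,"fingers":1},
  {"wx":0,"wy":0,"wz":0,"dx":-0.7,"dy":0.08,"dz":0,"fingers":1},
  {"wx":0,"wy":0,"wz":0,"dx":-1,"dy":0.08,"dz":0,"fingers":1},
])

```text
clock: 6.1
eef_pos: [485.8, -185.5, 156.8]
eef_rot: [-3.14, -0.001, 1.706]
wrist_force: [0.6, 0.9, -1.9]
finger_gap: 17.7
finger_force: 40.0
```

servo_tool([
  {"wx":0,"wy":0,"wz":0,"dx":-0.4,"dy":0,"dz":0,"fingers":1},
  {"wx":0,"wy":0,"wz":0,"dx":-0.7,"dy":0,"dz":0,"fingers":1},
  {"wx":0,"wy":0,"wz":0,"dx":-0.9,"dy":0,"dz":0,"fingers":1},
  {"wx":0,"wy":0,"wz":0,"dx":-1,"dy":0,"dz":0,"fingers":1},
  {"wx":0,"wy":0,"wz":0,"dx":-1,"dy":0,"dz":0,"fingers":1},
  {"wx":0,"wy":0,"wz":0,"dx":-1,"dy":0,"dz":0,"fingers":1},
])

```text
clock: 6.7
eef_pos: [499.5, -282.4, 157.8]
eef_rot: [-3.141, -0.001, 1.707]
wrist_force: [-0.9, 1.3, -1.7]
finger_gap: 18.1
finger_force: 40.0
```

```bash
python3 - <<'E'
from cell import *
import cv2,pickle,numpy as np
from h import *
s=read_state();p=s['eef_pos'];print(p,s['eef_rot'],s['joints'])
tr=np.array([487.8,-227.56,1.7072]);a=tr[2]
t=np.array([496.8,-293.0])-p[:2];y=s['eef_rot'][2]
print('to go dx,dy',t@[np.cos(y),np.sin(y)],t@[np.sin(y),-np.cos(y)],'yaw',1.7072-y)
o=np.zeros((600,800,3),'uint8')
for i,(n,w) in enumerate((('scene',(300,140,80)),('top',(390,160,80)))):
    c=camera(n);pickle.dump(c,open(n+'2.pkl','wb'))
    x,yy,h=w
    o[300*i:300*i+300]=cv2.resize(c['image'][yy:yy+h,x:x+213,::-1],(800,300),interpolation=cv2.INTER_CUBIC)
cv2.imwrite('pics/c.png',o)
E
```

```text
[ 499.51459961 -282.44805888  157.82168169] [-3.14078747e+00 -8.90790691e-04  1.70707530e+00] [-5.78516577e-01  3.94814117e-01  1.50746186e+00  1.53263866e-04
  1.24050866e+00 -7.14845705e-01]
to go dx,dy -10.085308737630248 -4.122991644408071 yaw 0.00012469637873069317
```

View pics/c.png

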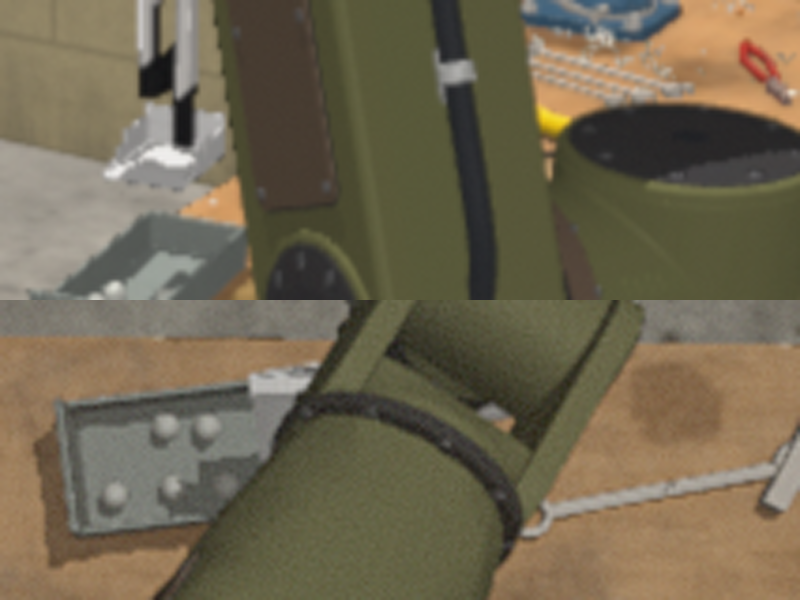

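The scoop hangs level above the tray. Its lip corners are at (328,186) and (348,190) in the scene image, and one lip corner is at (457,182) in the top image. I'll check these against the assumed in-hand pose.

```bash
python3 - <<'E'
from h import *
s=pickle.load(open('scene2.pkl','rb'));c=pickle.load(open('top2.pkl','rb'))
a=1.707;x,y,z=499.5,-282.4,157.8
p=[x+8*np.cos(a),y+8*np.sin(a),a]
L=place(p,[(44,-34,1),(44,34,1)]);L[:,2]+=z-58.5
print(L,proj(s,L),proj(c,L))
print(ray(c,(456.4,181.6),L[0,2]))
E
```

```text
[[ 526.12440016 -226.26497247  100.3       ]
 [ 458.75417464 -235.49821202  100.3       ]] [[326.91908969 187.43684799]
 [348.66945693 190.97878896]] [[455.68600354 179.41872984]
 [459.55839315 208.06788694]]
[ 520.99406948 -227.94842057  100.3       ]
```

servo_tool([
  {"wx":0,"wy":0,"wz":0,"dx":-0.1,"dy":-0.04,"dz":0,"fingers":1},
  {"wx":0,"wy":0,"wz":0,"dx":-0.1,"dy":-0.04,"dz":0.2,"fingers":1},
  {"wx":0,"wy":0,"wz":0,"dx":-0.1,"dy":-0.04,"dz":0.4,"fingers":1},
  {"wx":0,"wy":0,"wz":0,"dx":-0.1,"dy":-0.04,"dz":0.4,"fingers":1},
  {"wx":0,"wy":0,"wz":0,"dx":-0.1,"dy":-0.04,"dz":0.4,"fingers":1},
])

```text
clock: 7.3
eef_pos: [497.2, -293.9, 119.0]
eef_rot: [3.141, 0.0, 1.707]
wrist_force: [0.0, 0.8, -0.6]
finger_gap: 17.6
finger_force: 40.0
```

servo_tool([
  {"wx":0,"wy":0,"wz":0,"dx":0,"dy":-0.01,"dz":0.15,"fingers":1},
  {"wx":0,"wy":0,"wz":0,"dx":0,"dy":-0.01,"dz":0.3,"fingers":1},
  {"wx":0,"wy":0,"wz":0,"dx":0,"dy":-0.01,"dz":0.4,"fingers":1},
  {"wx":0,"wy":0,"wz":0,"dx":0,"dy":-0.01,"dz":0.5,"fingers":1},
  {"wx":0,"wy":0,"wz":0,"dx":0,"dy":-0.01,"dz":0.53,"fingers":1},
  {"wx":0,"wy":0,"wz":0,"dx":0,"dy":-0.01,"dz":0.53,"fingers":1},
  {"wx":0,"wy":0,"wz":0,"dx":0,"dy":-0.01,"dz":0.53,"fingers":1},
])

```text
clock: 8.0
eef_pos: [496.3, -294.0, 65.9]
eef_rot: [3.141, 0.0, 1.707]
wrist_force: [0.2, 0.6, -1.5]
finger_gap: 17.6
finger_force: 40.0
```

servo_tool([
  {"wx":0,"wy":0,"wz":0,"dx":0,"dy":0,"dz":0.02,"fingers":1},
  {"wx":0,"wy":0,"wz":0,"dx":0,"dy":0,"dz":0.035,"fingers":1},
  {"wx":0,"wy":0,"wz":0,"dx":0,"dy":0,"dz":0.035,"fingers":1},
  {"wx":0,"wy":0,"wz":0,"dx":0,"dy":0,"dz":0.035,"fingers":1},
])

```text
clock: 8.4
eef_pos: [496.1, -293.9, 62.0]
eef_rot: [3.142, 0.0, 1.707]
wrist_force: [0.5, 0.2, -1.6]
finger_gap: 17.5
finger_force: 40.0
```

servo_tool([
  {"wx":0,"wy":0,"wz":0,"dx":0,"dy":0,"dz":0.01,"fingers":1},
  {"wx":0,"wy":0,"wz":0,"dx":0,"dy":0,"dz":0.015,"fingers":1},
  {"wx":0,"wy":0,"wz":0,"dx":0,"dy":0,"dz":0.015,"fingers":1},
])

```text
clock: 8.7
eef_pos: [496.3, -293.9, 60.8]
eef_rot: [3.141, 0.0, 1.707]
wrist_force: [-0.6, 1.8, 2.9]
finger_gap: 18.0
finger_force: 40.0
```

servo_tool([
  {"wx":0,"wy":0,"wz":0,"dx":0.02,"dy":0,"dz":0,"fingers":1},
  {"wx":0,"wy":0,"wz":0,"dx":0.06,"dy":0,"dz":0,"fingers":1},
  {"wx":0,"wy":0,"wz":0,"dx":0.1,"dy":0,"dz":0,"fingers":1},
  {"wx":0,"wy":0,"wz":0,"dx":0.14,"dy":0,"dz":0,"fingers":1},
  {"wx":0,"wy":0,"wz":0,"dx":0.18,"dy":0,"dz":0,"fingers":1},
  {"wx":0,"wy":0,"wz":0,"dx":0.22,"dy":0,"dz":0,"fingers":1},
  {"wx":0,"wy":0,"wz":0,"dx":0.26,"dy":0,"dz":0,"fingers":1},
  {"wx":0,"wy":0,"wz":0,"dx":0.3,"dy":0,"dz":0,"fingers":1},
  {"wx":0,"wy":0,"wz":0,"dx":0.34,"dy":0,"dz":0,"fingers":1},
  {"wx":0,"wy":0,"wz":0,"dx":0.38,"dy":0,"dz":0,"fingers":1},
])

```text
clock: 9.7
eef_pos: [491.2, -256.1, 60.8]
eef_rot: [3.141, 0.001, 1.707]
wrist_force: [0.9, -2.5, 7.6]
finger_gap: 17.8
finger_force: 40.0
```

servo_tool([
  {"wx":0,"wy":0,"wz":0,"dx":0.04,"dy":0,"dz":0,"fingers":1},
  {"wx":0,"wy":0,"wz":0,"dx":0.08,"dy":0,"dz":0,"fingers":1},
  {"wx":0,"wy":0,"wz":0,"dx":0.12,"dy":0,"dz":0,"fingers":1},
  {"wx":0,"wy":0,"wz":0,"dx":0.16,"dy":0,"dz":0,"fingers":1},
  {"wx":0,"wy":0,"wz":0,"dx":0.2,"dy":0,"dz":0,"fingers":1},
  {"wx":0,"wy":0,"wz":0,"dx":0.24,"dy":0,"dz":0,"fingers":1},
  {"wx":0,"wy":0,"wz":0,"dx":0.28,"dy":0,"dz":0,"fingers":1},
  {"wx":0,"wy":0,"wz":0,"dx":0.32,"dy":0,"dz":0,"fingers":1},
  {"wx":0,"wy":0,"wz":0,"dx":0.36,"dy":0,"dz":0,"fingers":1},
  {"wx":0,"wy":0,"wz":0,"dx":0.4,"dy":0,"dz":0,"fingers":1},
])

```text
clock: 10.7
eef_pos: [485.8, -216.5, 60.8]
eef_rot: [3.141, 0.001, 1.707]
wrist_force: [1.7, -1.5, 4.4]
finger_gap: 17.8
finger_force: 40.0
```

```bash
cat > look.py <<'E'
from cell import *
import cv2,sys,numpy as np
from h import *
s=read_state();p=np.array(s['eef_pos']);a=1.7072;d=p[:2]-[487.8,-227.56]
print(p.round(1),np.round(s['eef_rot'],3),s['wrist_force'].round(1),'lip x_t',(d@[np.cos(a),np.sin(a)]+52).round(1),'y_t',(d@[-np.sin(a),np.cos(a)]).round(1))
o=np.zeros((600,800,3),'uint8')
for i,(n,w) in enumerate((('scene',(260,150,80)),('top',(340,160,80)))):
    c=camera(n);x,yy,h=w
    o[300*i:300*i+300]=cv2.resize(c['image'][yy:yy+h,x:x+213,::-1],(800,300),interpolation=cv2.INTER_CUBIC)
cv2.imwrite(f'pics/{sys.argv[1]}.png',o)
E
python3 look.py d
```

```text
[ 485.8 -216.5   60.8] [3.141e+00 1.000e-03 1.707e+00] [ 1.7 -1.5  4.4] lip x_t 63.3 y_t 0.5
```

View pics/d.png

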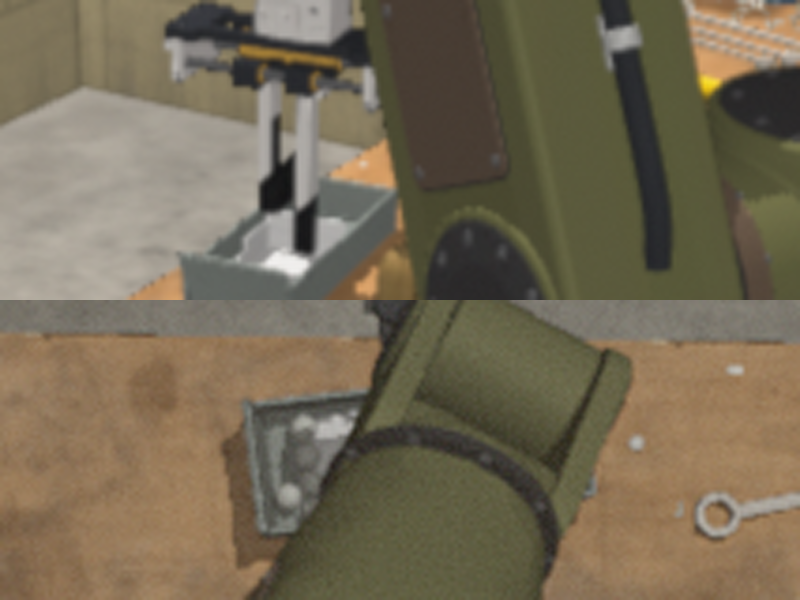

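The lip is about 63 mm along the tray. Balls are gathering between the lip and the end wall, at (302,425), (302,455) and (290,497) in the crop. I'll continue slowly to the wall.

servo_tool([
  {"wx":0,"wy":0,"wz":0,"dx":0.02,"dy":0,"dz":0,"fingers":1},
  {"wx":0,"wy":0,"wz":0,"dx":0.04,"dy":0,"dz":0,"fingers":1},
  {"wx":0,"wy":0,"wz":0,"dx":0.06,"dy":0,"dz":0,"fingers":1},
  {"wx":0,"wy":0,"wz":0,"dx":0.08,"dy":0,"dz":0,"fingers":1},
  {"wx":0,"wy":0,"wz":0,"dx":0.1,"dy":0,"dz":0,"fingers":1},
  {"wx":0,"wy":0,"wz":0,"dx":0.12,"dy":0,"dz":0,"fingers":1},
  {"wx":0,"wy":0,"wz":0,"dx":0.14,"dy":0,"dz":0,"fingers":1},
  {"wx":0,"wy":0,"wz":0,"dx":0.16,"dy":0,"dz":0,"fingers":1},
  {"wx":0,"wy":0,"wz":0,"dx":0.18,"dy":0,"dz":0,"fingers":1},
  {"wx":0,"wy":0,"wz":0,"dx":0.2,"dy":0,"dz":0,"fingers":1},
])

```text
clock: 11.8
eef_pos: [483.0, -196.9, 60.8]
eef_rot: [3.141, 0.001, 1.707]
wrist_force: [1.6, -5.3, 4.6]
finger_gap: 17.6
finger_force: 40.0
```

servo_tool([
  {"wx":0,"wy":0,"wz":0,"dx":0.02,"dy":0,"dz":0,"fingers":1},
  {"wx":0,"wy":0,"wz":0,"dx":0.03,"dy":0,"dz":0,"fingers":1},
  {"wx":0,"wy":0,"wz":0,"dx":0.05,"dy":0,"dz":0,"fingers":1},
  {"wx":0,"wy":0,"wz":0,"dx":0.06,"dy":0,"dz":0,"fingers":1},
  {"wx":0,"wy":0,"wz":0,"dx":0.06,"dy":0,"dz":0,"fingers":1},
])

```text
clock: 12.3
eef_pos: [482.2, -191.3, 60.9]
eef_rot: [3.141, 0.002, 1.707]
wrist_force: [1.4, -7.5, 5.2]
finger_gap: 17.9
finger_force: 40.0
```

servo_tool([
  {"wx":0,"wy":0,"wz":0,"dx":0.01,"dy":0,"dz":0,"fingers":1},
  {"wx":0,"wy":0,"wz":0,"dx":0.02,"dy":0,"dz":0,"fingers":1},
  {"wx":0,"wy":0,"wz":0,"dx":0.02,"dy":0,"dz":0,"fingers":1},
])

```text
clock: 12.6
eef_pos: [482.1, -190.0, 61.1]
eef_rot: [3.14, 0.003, 1.707]
wrist_force: [1.1, -12.9, 7.5]
finger_gap: 17.7
finger_force: 40.0
```

```bash
python3 look.py e
```

```text
[ 482.1 -190.    61.1] [3.140e+00 3.000e-03 1.707e+00] [  1.1 -12.9   7.5] lip x_t 90.0 y_t 0.6
```

View pics/e.png

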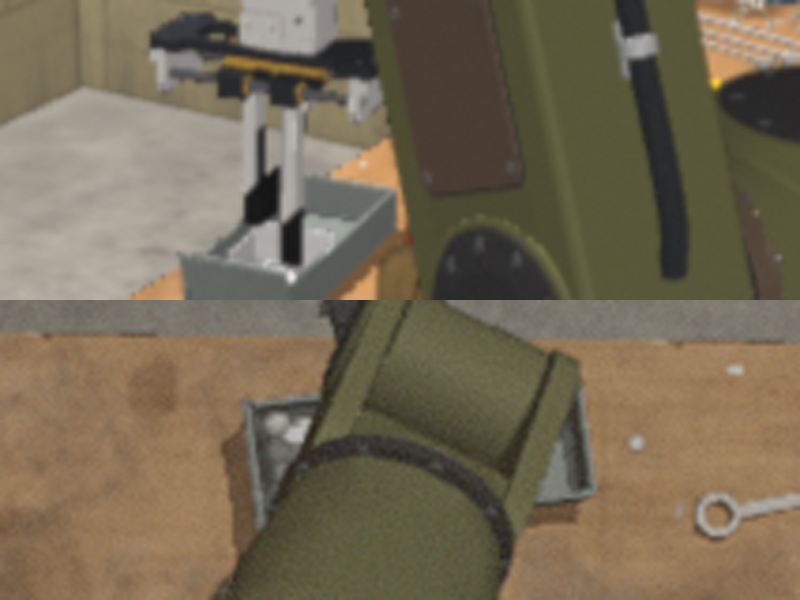

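Lip at the wall (force rising to 13 N), so I'll tip it up along the wall.

servo_tool([
  {"wx":0,"wy":0.0175,"wz":0,"dx":-0.01,"dy":0,"dz":-0.018,"fingers":1},
  {"wx":0,"wy":0.0349,"wz":0,"dx":-0.02,"dy":0,"dz":-0.033,"fingers":1},
  {"wx":0,"wy":0.0524,"wz":0,"dx":-0.029,"dy":0,"dz":-0.043,"fingers":1},
  {"wx":0,"wy":0.0698,"wz":0,"dx":-0.037,"dy":0,"dz":-0.053,"fingers":1},
  {"wx":0,"wy":0.0873,"wz":0,"dx":-0.044,"dy":0,"dz":-0.062,"fingers":1},
  {"wx":0,"wy":0.1047,"wz":0,"dx":-0.051,"dy":0,"dz":-0.07,"fingers":1},
  {"wx":0,"wy":0.1222,"wz":0,"dx":-0.057,"dy":0,"dz":-0.077,"fingers":1},
  {"wx":0,"wy":0.1396,"wz":0,"dx":-0.062,"dy":0,"dz":-0.084,"fingers":1},
  {"wx":0,"wy":0.1571,"wz":0,"dx":-0.066,"dy":0,"dz":-0.089,"fingers":1},
  {"wx":0,"wy":0.1745,"wz":0,"dx":-0.07,"dy":0,"dz":-0.094,"fingers":1},
])

```text
clock: 13.7
eef_pos: [482.7, -195.9, 69.8]
eef_rot: [-3.142, -0.352, 1.707]
wrist_force: [0.1, -0.1, -3.2]
finger_gap: 17.6
finger_force: 40.0
```

```bash
python3 look.py f
```

```text
[ 482.7 -195.9   69.8] [-3.142 -0.352  1.707] [ 0.1 -0.1 -3.2] lip x_t 84.1 y_t 0.8
```

View pics/f.png

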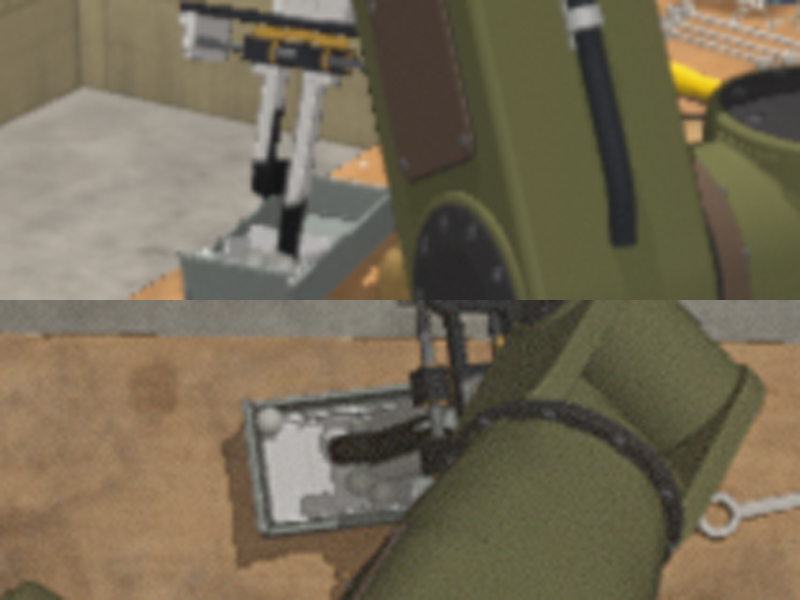

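One ball is still at the lip corner, at (270,420) in the crop; others sit in the pan around (355–380,488). I'll let it settle, then locate the balls numerically.

servo_tool([
  {"wx":0,"wy":0,"wz":0,"dx":0,"dy":0,"dz":0,"fingers":1},
  {"wx":0,"wy":0,"wz":0,"dx":0,"dy":0,"dz":0,"fingers":1},
  {"wx":0,"wy":0,"wz":0,"dx":0,"dy":0,"dz":0,"fingers":1},
])

```text
clock: 14.1
eef_pos: [482.7, -195.6, 69.9]
eef_rot: [3.142, -0.349, 1.707]
wrist_force: [0.7, 0.8, -2.5]
finger_gap: 17.9
finger_force: 40.0
```

```bash
cat > balls.py <<'E'
from cell import *
from h import *
c=camera('top');a=1.7072;e=np.array([[np.cos(a),np.sin(a)],[-np.sin(a),np.cos(a)]])
print(read_state()['wrist_force'].round(1))
for d in spot_in('ball1',c): print(d['location'],round(d['conf'],2),[(z,(e@(ray(c,d['location'],z)[:2]-[487.8,-227.56])).round(1)) for z in (12,22,42)])
s=camera('scene')
print([(d['location'],round(d['conf'],2)) for d in spot_in('ball1',s)])
pickle.dump((c,s),open('bl.pkl','wb'))
E
python3 balls.py
```

```text
[-1.7 -0.  -2.9]
[]
```

```bash
python3 - <<'E'
from h import *
c,s=pickle.load(open('bl.pkl','rb'));a=1.7072;e=np.array([[np.cos(a),np.sin(a)],[-np.sin(a),np.cos(a)]])
for z in(12,20,30,42):print(z,(e@(ray(c,(411.6,191.6),z)[:2]-[487.8,-227.56])).round(1))
import cv2
print(cv2.cvtColor(c['image'],cv2.COLOR_RGB2GRAY)[184:224,404:436:1][:,:])if 0 else None
o=cv2.resize(c['image'][180:225,400:460,::-1],(800,600),interpolation=cv2.INTER_CUBIC);cv2.imwrite('pics/g.png',o)
E
```

```text
12 [ 89.7 -34.3]
20 [ 90.8 -33.2]
30 [ 92.2 -31.8]
42 [ 93.9 -30.2]
```

View pics/g.png

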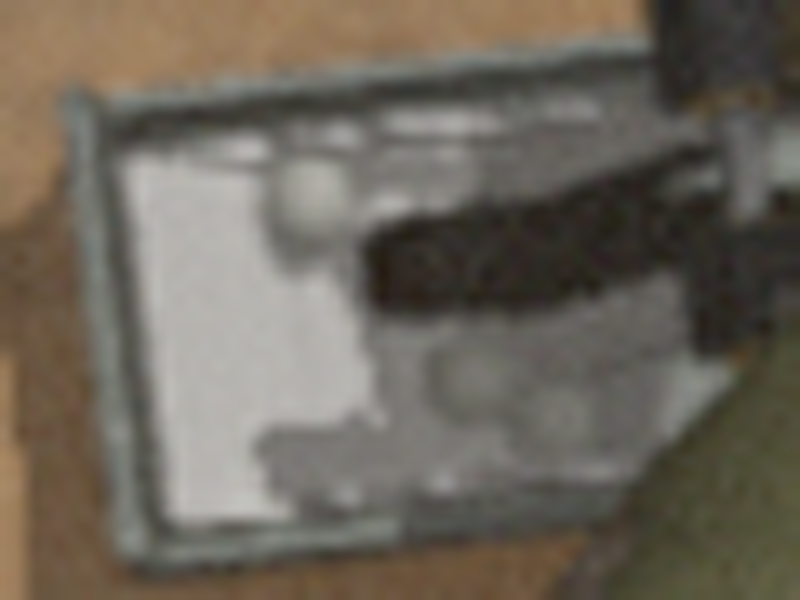

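The corner ball has rolled off the edge and down the plate to (310,200) in this zoom, and two more are visible in the pan at (480,370) and (565,415). I'll wait for it to run back.

servo_tool([
  {"wx":0,"wy":0.015,"wz":0,"dx":0,"dy":0,"dz":0,"fingers":1},
  {"wx":0,"wy":0.015,"wz":0,"dx":0,"dy":0,"dz":0,"fingers":1},
  {"wx":0,"wy":0.015,"wz":0,"dx":0,"dy":0,"dz":0,"fingers":1},
  {"wx":0,"wy":0.015,"wz":0,"dx":0,"dy":0,"dz":0,"fingers":1},
  {"wx":0,"wy":0.015,"wz":0,"dx":0,"dy":0,"dz":0,"fingers":1},
  {"wx":0,"wy":0.015,"wz":0,"dx":0,"dy":0,"dz":0,"fingers":1},
  {"wx":0,"wy":0.015,"wz":0,"dx":0,"dy":0,"dz":0,"fingers":1},
  {"wx":0,"wy":0.015,"wz":0,"dx":0,"dy":0,"dz":0,"fingers":1},
])

```text
clock: 15.1
eef_pos: [482.8, -195.7, 70.0]
eef_rot: [3.141, -0.379, 1.707]
wrist_force: [0.5, 1.7, 5.7]
finger_gap: 17.7
finger_force: 40.0
```

```bash
python3 balls.py; python3 - <<'E'
from h import *
import cv2
c,s=pickle.load(open('bl.pkl','rb'))
g=cv2.cvtColor(c['image'],cv2.COLOR_RGB2GRAY)[180:225,400:460]
print('\n'.join(''.join(' .:-=+*#%@'[min(9,v//22)] for v in r) for r in g))
E
```

```text
[0.4 2.6 4.5]
[([335.1, 210.7], 0.58)]
+++*+++*+++++++++++++++*++++++*+++*+*++++++++**+*+::::::::::
+++**+*++***+*++++*+***+++++++*++*++*+*++*+*++++*+-.:.::::::
++****+******+*+++***++++++++++++*+*+++++++*++++++-:..::::::
++************++++**++++++++++++++***+++++++++++==:.::::::::
++**+*+*******++++++++++++*++++++++++++++==--:-:-:::::.:::::
+++*+++****+++++**+*++++++*+++++===---:--:-::-----:...::-:::
+*++++++**++++++**+++++====--:-:::::----------====-:.::::---
++++++==+*++++====----::::-::--------=====+========:::-::==-
++++++====----:::-::--------=++***+++====++++======-===--==-
+++++++--:-:--------=+++*++=+#####**++====-===========--=+==
+++++++-----==++****+++*#**=====+++===+=============--::===+
+++++=+-=+**+**##%%#+=+++++++*++***+=++==========--:::::===+
++*+==+=+#%%##****##*+**+++++++++++++=========-::..:-==--==+
++++==+=+#%%%%%%%%%#*****++++++++=+========--:....:-=++=-===
+++===+=+#%%%%%%%%%%%%%%#****+==========--:..:....::::::-==-
++=-=++==*%%%%%%%%%%%%%%##**#+=----:::::.:.:::.:..::...:-==:
+=--==++-*%%#%%%%%%%#%%%#++**=:::.::::.:..:..:.:::...::::--:
---===++=+%%%%%%%%%#%%%%
[... 983 characters left out ...]
+++++++=============--:::----
*+===--=++-+#%%%%%%#++++++++++++++++++=====+++=====-::::----
*+=-==--=+-=#%%%%%%#+++++++++++++++=++====++*+++---:::------
*+=-==--=+==#%%%%%%#*+++**++=+=++++====----==-==--:::-------
*+==-=--=+==*%%%%%%##++=**++==--------------------::::------
*+=======+==+###%%##*+=--====+=------=-----------::::-------
*+=======++-=++====+++====+++++=----------:--------:-:------
*+====-==+*=======++*++++++===--:------------=----:::-------
*+========+=+++++++==----:----------=------------::---------
*+======----------:------------==--===--=-=--::---::--------
*+=======----------=-===--=-===-=====--=-==--:--:----------=
*+=-==================-====-==-=-====-=-==--::-:-:-------===
```

The front plate is clear, so the balls are in the back of the pan. I'll lift while tilted, then level to a slight lip-up angle of about 3°.

servo_tool([
  {"wx":0,"wy":0,"wz":0,"dx":0.015,"dy":0,"dz":-0.037,"fingers":1},
  {"wx":0,"wy":0,"wz":0,"dx":0.04,"dy":0,"dz":-0.1,"fingers":1},
  {"wx":0,"wy":0,"wz":0,"dx":0.075,"dy":0,"dz":-0.19,"fingers":1},
  {"wx":0,"wy":0,"wz":0,"dx":0.12,"dy":0,"dz":-0.3,"fingers":1},
  {"wx":0,"wy":0,"wz":0,"dx":0.17,"dy":0,"dz":-0.42,"fingers":1},
  {"wx":0,"wy":0,"wz":0,"dx":0.22,"dy":0,"dz":-0.54,"fingers":1},
  {"wx":0,"wy":0,"wz":0,"dx":0.26,"dy":0,"dz":-0.65,"fingers":1},
  {"wx":0,"wy":0,"wz":0,"dx":0.29,"dy":0,"dz":-0.73,"fingers":1},
  {"wx":0,"wy":0,"wz":0,"dx":0.31,"dy":0,"dz":-0.78,"fingers":1},
  {"wx":0,"wy":0,"wz":0,"dx":0.31,"dy":0,"dz":-0.78,"fingers":1},
])

```text
clock: 16.3
eef_pos: [482.8, -195.9, 154.4]
eef_rot: [3.141, -0.378, 1.707]
wrist_force: [-0.2, 0.3, -2.9]
finger_gap: 17.9
finger_force: 40.0
```

servo_tool([
  {"wx":0,"wy":-0.007,"wz":0,"dx":0,"dy":0,"dz":0,"fingers":1},
  {"wx":0,"wy":-0.02,"wz":0,"dx":0,"dy":0,"dz":0,"fingers":1},
  {"wx":0,"wy":-0.04,"wz":0,"dx":0,"dy":0,"dz":0,"fingers":1},
  {"wx":0,"wy":-0.065,"wz":0,"dx":0,"dy":0,"dz":0,"fingers":1},
  {"wx":0,"wy":-0.09,"wz":0,"dx":0,"dy":0,"dz":0,"fingers":1},
  {"wx":0,"wy":-0.115,"wz":0,"dx":0,"dy":0,"dz":0,"fingers":1},
  {"wx":0,"wy":-0.137,"wz":0,"dx":0,"dy":0,"dz":0,"fingers":1},
  {"wx":0,"wy":-0.153,"wz":0,"dx":0,"dy":0,"dz":0,"fingers":1},
  {"wx":0,"wy":-0.162,"wz":0,"dx":0,"dy":0,"dz":0,"fingers":1},
  {"wx":0,"wy":-0.165,"wz":0,"dx":0,"dy":0,"dz":0,"fingers":1},
])

```text
clock: 17.3
eef_pos: [482.7, -195.6, 153.8]
eef_rot: [3.141, -0.048, 1.707]
wrist_force: [-0.8, -1.3, -3.2]
finger_gap: 17.9
finger_force: 40.0
```

```bash
python3 balls.py; python3 - <<'E'
from cell import *
s=read_state();print(s['eef_pos'],s['eef_rot'],s['joints'])
E
```

```text
[-0.1  0.7 -3.3]
[266.8, 201.1] 0.39 [(12, array([450.4, -54.6])), (22, array([449.4, -53.1])), (42, array([447.4, -50.1]))]
[]
[ 482.64151899 -195.98395358  153.67764094] [-3.1414368  -0.04944613  1.70651217] [-0.47707185  0.29988362  1.64721287  0.04291989  1.22337323 -0.62798949]
```

The load force rose by about 1.3 N, so 4–5 balls are aboard. Carrying smoothly to the mat.

servo_tool([
  {"wx":0,"wy":0,"wz":0,"dx":0.02,"dy":0.003,"dz":-0.002,"fingers":1},
  {"wx":0,"wy":0,"wz":0,"dx":0.06,"dy":0.008,"dz":-0.006,"fingers":1},
  {"wx":0,"wy":0,"wz":0,"dx":0.12,"dy":0.017,"dz":-0.011,"fingers":1},
  {"wx":0,"wy":0,"wz":0,"dx":0.2,"dy":0.028,"dz":-0.019,"fingers":1},
  {"wx":0,"wy":0,"wz":0,"dx":0.3,"dy":0.042,"dz":-0.029,"fingers":1},
  {"wx":0,"wy":0,"wz":0,"dx":0.42,"dy":0.059,"dz":-0.04,"fingers":1},
  {"wx":0,"wy":0,"wz":0,"dx":0.56,"dy":0.078,"dz":-0.053,"fingers":1},
  {"wx":0,"wy":0,"wz":0,"dx":0.7,"dy":0.098,"dz":-0.067,"fingers":1},
  {"wx":0,"wy":0,"wz":0,"dx":0.85,"dy":0.119,"dz":-0.081,"fingers":1},
  {"wx":0,"wy":0,"wz":0,"dx":1.0,"dy":0.14,"dz":-0.095,"fingers":1},
])

```text
clock: 18.5
eef_pos: [483.0, -94.1, 168.4]
eef_rot: [3.141, -0.049, 1.707]
wrist_force: [0.4, 0.1, -2.2]
finger_gap: 18.0
finger_force: 40.0
```

servo_tool([
  {"wx":0,"wy":0,"wz":0,"dx":0.16,"dy":0.022,"dz":-0.015,"fingers":1},
  {"wx":0,"wy":0,"wz":0,"dx":0.32,"dy":0.045,"dz":-0.03,"fingers":1},
  {"wx":0,"wy":0,"wz":0,"dx":0.48,"dy":0.067,"dz":-0.046,"fingers":1},
  {"wx":0,"wy":0,"wz":0,"dx":0.64,"dy":0.089,"dz":-0.061,"fingers":1},
  {"wx":0,"wy":0,"wz":0,"dx":0.8,"dy":0.112,"dz":-0.076,"fingers":1},
  {"wx":0,"wy":0,"wz":0,"dx":0.96,"dy":0.134,"dz":-0.091,"fingers":1},
])

```text
clock: 19.1
eef_pos: [483.2, 2.4, 182.2]
eef_rot: [3.141, -0.049, 1.707]
wrist_force: [0.6, 1.1, -3.7]
finger_gap: 17.6
finger_force: 40.0
```

servo_tool([
  {"wx":0,"wy":0,"wz":0,"dx":0.16,"dy":0.022,"dz":-0.015,"fingers":1},
  {"wx":0,"wy":0,"wz":0,"dx":0.32,"dy":0.045,"dz":-0.03,"fingers":1},
  {"wx":0,"wy":0,"wz":0,"dx":0.48,"dy":0.067,"dz":-0.046,"fingers":1},
  {"wx":0,"wy":0,"wz":0,"dx":0.64,"dy":0.089,"dz":-0.061,"fingers":1},
  {"wx":0,"wy":0,"wz":0,"dx":0.8,"dy":0.112,"dz":-0.076,"fingers":1},
  {"wx":0,"wy":0,"wz":0,"dx":0.96,"dy":0.134,"dz":-0.091,"fingers":1},
])

```text
clock: 19.7
eef_pos: [483.4, 98.7, 196.0]
eef_rot: [3.142, -0.049, 1.707]
wrist_force: [0.8, 0.3, -3.4]
finger_gap: 17.6
finger_force: 40.0
```

servo_tool([
  {"wx":0,"wy":0,"wz":0,"dx":0.15,"dy":0.021,"dz":-0.014,"fingers":1},
  {"wx":0,"wy":0,"wz":0,"dx":0.3,"dy":0.042,"dz":-0.028,"fingers":1},
  {"wx":0,"wy":0,"wz":0,"dx":0.44,"dy":0.061,"dz":-0.042,"fingers":1},
  {"wx":0,"wy":0,"wz":0,"dx":0.57,"dy":0.079,"dz":-0.054,"fingers":1},
  {"wx":0,"wy":0,"wz":0,"dx":0.68,"dy":0.095,"dz":-0.065,"fingers":1},
  {"wx":0,"wy":0,"wz":0,"dx":0.77,"dy":0.107,"dz":-0.073,"fingers":1},
  {"wx":0,"wy":0,"wz":0,"dx":0.84,"dy":0.117,"dz":-0.08,"fingers":1},
])

```text
clock: 20.4
eef_pos: [484.0, 182.3, 207.9]
eef_rot: [-3.142, -0.049, 1.707]
wrist_force: [0.5, -1.0, -2.5]
finger_gap: 18.1
finger_force: 40.0
```

servo_tool([
  {"wx":0,"wy":0,"wz":0,"dx":0.07,"dy":0.01,"dz":-0.007,"fingers":1},
  {"wx":0,"wy":0,"wz":0,"dx":0.13,"dy":0.018,"dz":-0.012,"fingers":1},
  {"wx":0,"wy":0,"wz":0,"dx":0.19,"dy":0.027,"dz":-0.018,"fingers":1},
  {"wx":0,"wy":0,"wz":0,"dx":0.24,"dy":0.034,"dz":-0.023,"fingers":1},
  {"wx":0,"wy":0,"wz":0,"dx":0.29,"dy":0.04,"dz":-0.028,"fingers":1},
  {"wx":0,"wy":0,"wz":0,"dx":0.33,"dy":0.046,"dz":-0.031,"fingers":1},
  {"wx":0,"wy":0,"wz":0,"dx":0.37,"dy":0.052,"dz":-0.035,"fingers":1},
  {"wx":0,"wy":0,"wz":0,"dx":0.4,"dy":0.056,"dz":-0.038,"fingers":1},
  {"wx":0,"wy":0,"wz":0,"dx":0.42,"dy":0.059,"dz":-0.04,"fingers":1},
  {"wx":0,"wy":0,"wz":0,"dx":0.43,"dy":0.06,"dz":-0.041,"fingers":1},
])

```text
clock: 21.4
eef_pos: [484.1, 224.9, 214.0]
eef_rot: [-3.142, -0.049, 1.707]
wrist_force: [-0.3, -0.1, -2.8]
finger_gap: 17.8
finger_force: 40.0
```

servo_tool([
  {"wx":0,"wy":0,"wz":0,"dx":0,"dy":0,"dz":0,"fingers":1},
  {"wx":0,"wy":0,"wz":0,"dx":0,"dy":0,"dz":0,"fingers":1},
  {"wx":0,"wy":0,"wz":0,"dx":0,"dy":0,"dz":0,"fingers":1},
  {"wx":0,"wy":0,"wz":0,"dx":0,"dy":0,"dz":0,"fingers":1},
  {"wx":0,"wy":0,"wz":0,"dx":0,"dy":0,"dz":0,"fingers":1},
])

```text
clock: 21.9
eef_pos: [484.2, 224.7, 214.1]
eef_rot: [3.142, -0.049, 1.707]
wrist_force: [-0.5, -1.1, -2.2]
finger_gap: 17.9
finger_force: 40.0
```

```bash
python3 balls.py; python3 - <<'E'
from cell import *
from h import *
import cv2
s=read_state();print(s['eef_pos'],s['eef_rot'],s['clock'])
c,s=pickle.load(open('bl.pkl','rb'))
o=np.zeros((600,800,3),'uint8')
o[:300,:400]=cv2.resize(s['image'][195:285,180:300,::-1],(400,300),interpolation=cv2.INTER_CUBIC)
o[:300,400:]=cv2.resize(s['image'][180:255,290:390,::-1],(400,300),interpolation=cv2.INTER_CUBIC)
o[300:]=cv2.resize(c['image'][155:260,230:510,::-1],(800,300),interpolation=cv2.INTER_CUBIC)
cv2.imwrite('pics/h.png',o)
E
```

```text
[-0.2  0.2 -1.8]
[([242.6, 224.9], 0.57), ([229.2, 222.6], 0.43)]
[484.15036648 224.78202006 214.03429322] [-3.14154805 -0.0489996   1.70683521] 22.1
```

View pics/h.png

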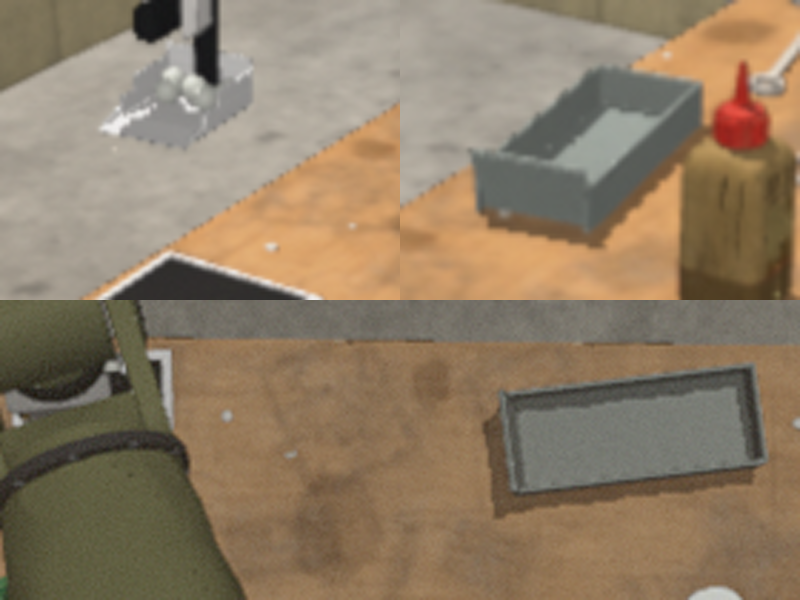

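The tray is empty, and the balls show in the pan around (170–205, 75–100) in the crop. The scoop is level and still over the mat, within tolerance, so I'm handing in.

```bash
python3 -c "
from cell import *
print(sign_off())"
```

```text
the job is handed in; nothing more can be done
None
```

I handed the job in at about 22 s, with the scoop held level and still about 15 cm above the middle of the mat. The tray is empty, so all five balls should be in the scoop: I could see three or four in the pan, and the wrist load suggests four or five. No verdict came back.

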